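# Take the bayonet lens off the plate camera and rack it

### The arm

A 6-joint arm with a two-finger parallel gripper is mounted at the origin on a cart in front of the work surface, level with it; the furniture and walls round the work are solid. World frame = base frame: x ahead of the robot, y to its left, z up, the work surface at z = 0. Lengths are in m, angles in degrees, forces in N, time in s.
With the tool pointing down it reaches from about 0.35 to 0.95 m from the base axis. Payload 17.4 kg.
Tool frame: the origin (TCP) lies between the finger pads; the fingertips stand 22 mm ahead of it and the grasp point (between the pads) lies 3 mm ahead of it (bot.tips_ahead is the distance from the TCP to the fingertips, in m); z points along the fingers, y is the line along which they close (so a half turn about z gives the same grasp; the last joint's range is limited). The gripper opens to 93 mm and grips with 3 to 60 N. Pads are 15 mm wide; open, the fingers measure 128 mm over their backs; the gripper's body (75 mm by 188 mm) begins 65 mm behind the grasp point.
Start: joints at [70.027, 6.646, 82.598, -0, 90.757, -2.166], TCP at [0.206, 0.643, 0.241] pointing down, gripper open.
Joint ranges: [-162.19, 162.19], [-47.58, 125.68], [4.15, 143.07], [-65.23, 245.23], [0.69, 171.88], [-170.13, 170.13]. Speed limits (degrees/s): [108.29, 108.29, 127.2, 180, 180, 180].

### API

Orientations are given as [roll, pitch, yaw] about the fixed x, y, z axes, in that order (R = Rz(yaw) Ry(pitch) Rx(roll)).
In Python, from cell import bot, snapshot, camera_info, job_done gives the robot as it stands.
- The arm moves only by the tool jog_arm, never from a script. Its argument "motion" is a list of rows, each a list of 7 numbers: the finger opening in cm, from 0 to 9.3, then the shift along the world's x, y, z in cm, then the turn, a rotation vector about the world's x, y, z in degrees. A call has 1 to 8 rows; each row is the pose to reach, as a shift and turn from the pose commanded when the call began; what a row does not reach only later rows make up. A row lasts 1/8 s, in which the tool goes at most 62.5 mm and 10.7 degrees, less where a joint would pass 70% of its speed; a pose out of reach is approached as far as the arm can. A call with a gripper value outside its range is refused whole. The fingers move at their own pace and stop on an object; the grip force is fixed at half the most. Time passes only in rows, so rows that repeat a pose let the fingers close. It gives the time, the measured TCP pose, the force, the opening and the grip force at its end, in the units of the state.
- bot.get_obs(): the state, without advancing time (a new reading comes with each control period).
- snapshot(name): name is "scene" or "top"; returns (picture, depth): 400x640x3 uint8, red, green, blue; 400x640 float32, m along the optical axis (not along the pixel's ray), 0 where there is no reading.
- camera_info(name): a dict with "K" (3x3 intrinsics, pixels), "k1" (the pictures are not rectified: a ray, as slopes to the right and down, at radius r is drawn at 1 + k1 r^2 times it, then the intrinsics apply), "eye" and "rotation" of the camera in the world. Camera axes: x right, y down, z forward; pixel columns grow to the right and rows downward; lengths in m; the calibration is good to about 2 mm. A picture is of the moment at which its call begins. camera_info takes no time and is no camera call.
- job_done(): hands the job in; it is judged then, once.
The state is a dict: "time": time; "qpos": joint angles; "qvel": joint speeds; "effort": joint torques, N m; "position": TCP position; "ee_rot": TCP orientation; "ft_force": force on the tool from outside, world axes, zero at the start; "torque": the same for the moment, N m; "width": finger opening in m; "gripper_force": force on a finger pad.
Only numpy, scipy, OpenCV 4.12 (cv2) and the standard library are available. Lean on these libraries where they do the work, as an engineer would, in place of code of your own. Each camera call takes 0.05 s, during which the arm holds its last target. There are 200 camera calls.

### The job

Take the tall black lens off the upward-looking plate camera: press the red lock button on the camera all the way down (it stays down), grip the lens by its two flat finger grips, turn it anticlockwise seen from above until you feel it come up against its stop, and lift it straight off without ever forcing the mount. Then stand it upright, fully home, in the empty well of the lens rack, set down gently and let go, leaving the other things where they are.

Things in the scene. Friction and masses are not known exactly. Their poses are not given: they have to be found in the camera images.
- plate_camera: White plate camera fixed on the bench, 190 x 112 mm (its x by y), deck 80 mm high, lens pointing straight up. Origin: on the bench under the lens axis; z up; -x is the end with the red lock button. Brass dowels stand at the deck's corners, x +-83, y +-44 mm, 88 mm high.
- lock_button (a joint): Red lock button: 0 (up, locked) to 0.007 m (fully down, lens free to turn). A friction catch of about 6 N holds it wherever it is left, so it stays down. Until about 5.5 mm down its pin still catches in the lens flange. Hard end stop: more than 35 N on it is forcing it.
- button_top (a point): Middle of the top of the red lock button, a disc 17 mm across on a black boss 27 mm across (boss top 94 mm above the bench). Button up: 109 mm above the bench, 68 mm from the lens axis towards the camera's -x. Goes down with the button.
- mount_face (a point): Centre of the steel bayonet mount's top face, 85 mm above the bench, axes as the camera's. The lens comes off anticlockwise from above (positive about z): its two lugs turn from under two lips to a hard stop about 49 to 87 degrees on, and only within 3 degrees of the stop can it lift. The angle differs from camera to camera and is hidden under the flange: feel for the stop.
- lens_grip (a point): Centre of the finger grips of the tall black lens (loose, about 0.25 kg): two parallel flats 46 mm apart, normal to this frame's y, 28 mm wide (x), 30 mm high (z: lens axis, up). Front glass 25 mm above; underside of the 64 mm wide flange 38 mm below. On the camera it is 124.5 mm above the bench and, locked, its x lies along the camera's x.
- lens_foot (a point): Centre of the lowest face of the tall lens's bayonet, 48 mm below lens_grip: a spigot 41 mm across and 10 mm long, 52.5 mm over its two rounded lugs. A sprung seat pushes it up against the lips with about 8 N, so the lens turns against 0.1 to 0.25 N m of drag. More than 45 N between lens and mount (against the stop, lips or lock pin) is forcing it.
- empty_well (a point): Centre of the mouth of the empty well in the grey lens rack (fixed, 184 x 86 mm, top 28 mm above the bench). Round, 56 mm across, 16 mm deep, chamfered: the bayonet goes in at any angle with 1.5 mm to spare all round till the flange rests on the top, lens_grip then 38 mm above. x: the rack's long side; the other well is 92 mm towards -x.
- low_lens: Low black lens with a yellow ring, 64 mm across, loose in the rack's other well, standing 13 mm above the rack. Origin: lowest face of its bayonet, 10 mm below the rack's top. Leave it there.
- dust_cap: Black dust cap lying on the bench, 67 mm across and 12 mm high, loose; origin under its centre. Leave it.
- sample_plate: Clear 96-well plate lying on the bench beyond the camera, 86 x 128 mm and 14 mm high, loose; origin under its centre. Leave it.
Not all that is in view belongs to the job. What is meant by the part that bears lens_grip is not orange, and is the smaller of those in its own colour.

How it is judged (in metres and radians):
On the way, in this order (a step that is already met when the one before it is completed fails the run):
1. the lock button is fully down (value of joint lock_button above 0.0055 m), for 0.1 s.
2. the lens has been turned in its mount by more than 40 degrees (angle between the x axis of lens_grip and the x axis of plate_camera, either way round above 0.7 rad and z of lens_grip in the frame of plate_camera below 0.13 m and horizontal distance between lens_grip and plate_camera below 0.005 m), for 0.1 s.
3. the lens is lifted off, clear of the camera (z of lens_grip in the frame of plate_camera above 0.145 m), for 0.1 s.
At the end, for the whole second after the job is handed in: The tall lens stands in the empty well of the rack, its axis within 4 mm of the well's, its flange down on the block within 2 mm, upright within 3 degrees, let go and at rest; the low lens is still within 15 mm of where it was and the dust cap and sample plate within 30 mm (horizontal distance between lens_grip and empty_well below 0.004 m and z of lens_grip in the frame of empty_well below 0.04 m and angle between lens_grip's own z axis and vertical below 0.05 rad and distance of low_lens from where it was at the start of the episode below 0.015 m and distance of each of dust_cap, sample_plate from where it was at the start of the episode below 0.03 m); the robot touches nothing.
It fails at once if lens and mount forced against each other (more than 45 N) (contact force between lens and plate_camera above 45 N).
It fails at once if the lock button pressed with more than 35 N (contact force between any of the arm, the fingers and lock_button above 35 N).
It fails at once if the lens banged or forced down on the rack (more than 50 N) (contact force between lens and lens_rack above 50 N).
It also fails if it takes over 67 s, if anything falls off the work surface, if the arm or the gripper's body presses on something with over 40 N, if the wrist force passes 120 N, or if a joint passes its speed limit or range.

## Working session

There is one attempt and no reset: what is moved stays moved. The work goes in short steps, Python scripts to look and compute and a tool call to move; the robot and the scene stay as the last step left them, time stands still between calls to the robot, and variables do not carry over. Pictures are saved under pics/ and viewed, at most 10 in all, crops included, and the job is handed in when it is done.

Besides the shell and the picture viewer there is one more tool, called as name(argument=value, ...) on one line, values as JSON. jog_arm: Moves the arm, as the interface text tells. Its arguments: {"type":"object","properties":{"motion":{"type":"array"}},"required":["motion"]}

```bash
mkdir -p pics
cat > h.py <<'E'
import numpy as np,cv2
from cell import bot,snapshot,camera_info,job_done
def cloud(name,depth):
    c=camera_info(name);K=np.array(c["K"],float);R=np.array(c["rotation"]);e=np.array(c["eye"])
    h,w=depth.shape;u,v=np.meshgrid(np.arange(w),np.arange(h))
    p=np.stack([u,v],-1).reshape(-1,1,2).astype(np.float64)
    n=cv2.undistortPoints(p,K,np.array([c["k1"],0,0,0],float)).reshape(h,w,2)
    P=np.concatenate([n,np.ones((h,w,1))],-1)*depth[...,None]
    return P@R.T+e
def save(n,im): cv2.imwrite("pics/"+n,im[...,::-1])
E
python3 - <<'E'
from h import *
for n in("scene","top"):
    im,d=snapshot(n);save(n+"1.png",im);np.savez(n+".npz",im=im,d=d);c=camera_info(n);print(n,c["eye"],c["k1"],c["K"],np.round(c["rotation"],3).tolist())
print(bot.get_obs())
E
```

```text
scene [ 0.13677958 -0.50335495  0.55306605] -0.08269862988141143 [[425.00484543   0.         312.54412143]
 [  0.         425.00484543 201.19948385]
 [  0.           0.           1.        ]] [-120.22, -0.897, -23.584]
top [0.27097359 0.24469635 1.16235588] -0.1564184588448214 [[498.55940722   0.         313.67182151]
 [  0.         498.55940722 190.23836627]
 [  0.           0.           1.        ]] [-169.885, -0.789, -88.839]
{'time': 0.1, 'qpos': array([ 7.00270619e+01,  6.66966573e+00,  8.26316060e+01,  2.20503478e-04,
        9.07572287e+01, -2.16734086e+00]), 'qvel': array([-0.0368712 , -0.04160778, -0.17547159,  0.01842154, -0.14798576,
       -0.05307718]), 'effort': array([ 2.00028750e-03, -7.22891951e+01, -6.23866868e+01,  7.80430064e-02,
        2.26782134e-02, -3.65908681e-05]), 'position': array([0.20637538, 0.64250311, 0.24000252]), 'ee_rot': array([-1.79941550e+02, -2.43270932e-03,  1.62194404e+02]), 'ft_force': array([-0.23537403, -0.23991571,  0.98489385]), 'torque': array([ 0.00887979, -0.00959656, -0.00796196]), 'gripper_force': 0.0, 'width': 0.09330546079965386}
```

View pics/scene1.png

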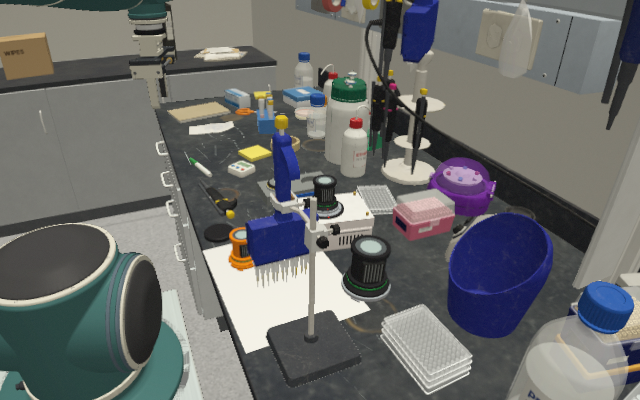

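View pics/top1.png

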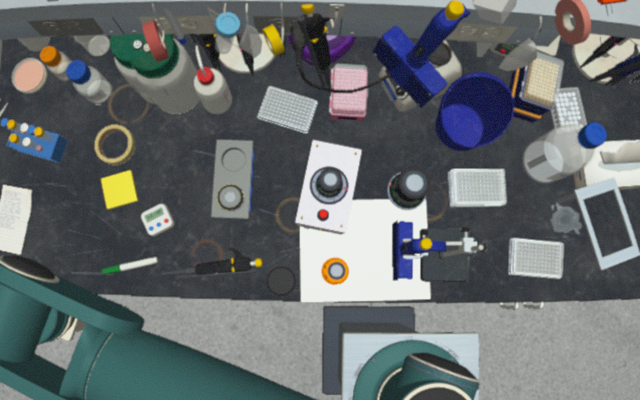

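```bash
sed -i 's/R=np.array(c\["rotation"\])/R=Rot.from_euler("xyz",c["rotation"],degrees=True).as_matrix()/; 1a from scipy.spatial.transform import Rotation as Rot' h.py
python3 - <<'E'
from h import *
t=np.load("top.npz");P=cloud("top",t["d"]);im=t["im"]
s=np.load("scene.npz");S=cloud("scene",s["d"])
for n,u,v in [("bench",180,240),("lens glass",328,182),("button",323,214),("deck",345,160),("deck2",310,215),("biglens",409,186),("orange",335,271),("rack",246,178),("well",234,160),("low",231,197),("cap",280,280),("plate",288,110),("blue stand",402,245),("yellow",426,244)]:
    print(n,np.round(P[v,u],4))
for n,u,v in [("s glass",324,183),("s biglens",370,243),("s stand top",281,121),("s grip blue",290,160),("comb",280,240)]: print(n,np.round(S[v,u],4))
# fits in top
def reg(m,name):
    q=P[m];r=cv2.minAreaRect(q[:,:2].astype(np.float32)*1000);print(name,len(q),r,np.median(q[:,2]))
X,Y,Z=P[...,0],P[...,1],P[...,2]
uu,vv=np.meshgrid(range(640),range(400))
box=lambda a,b,c,d:(uu>=a)&(uu<=c)&(vv>=b)&(vv<=d)
i=im.astype(int)
reg(box(295,135,365,235)&(abs(Z-.08)<.004)&(i.min(2)>150),"deck")
reg(box(305,160,350,205)&(Z>.142)&(Z<.158),"glass")
reg(box(310,203,335,225)&(i[...,0]>140)&(i[...,1]<80)&(Z>.1),"button")
reg(box(205,135,260,222)&(abs(Z-.028)<.004),"rack")
reg(box(205,135,260,222)&(Z>.036)&(Z<.05),"low")
reg(box(215,140,250,175)&(Z<.022),"well")
a=cv2.resize(im[130:230,200:440],None,fx=3.3,fy=3.3,interpolation=cv2.INTER_CUBIC)
b=cv2.resize(s["im"][160:310,220:420],None,fx=2,fy=2,interpolation=cv2.INTER_CUBIC)
o=np.zeros((a.shape[0]+b.shape[0],a.shape[1],3),np.uint8);o[:a.shape[0]]=a;o[a.shape[0]:,:b.shape[1]]=b[:, :a.shape[1]]
save("crop1.png",o[:600]);print(o.shape)
E
```

```text
bench [ 3.528e-01  5.444e-01 -1.000e-04]
lens glass [0.4691 0.2053 0.1539]
button [0.4083 0.2131 0.1086]
deck [0.5347 0.1651 0.0796]
deck2 [0.4086 0.2406 0.0848]
biglens [0.4737 0.0271 0.1066]
orange [0.2887 0.1841 0.079 ]
rack [0.4988 0.3909 0.0288]
well [0.5451 0.4237 0.012 ]
low [0.4515 0.4219 0.0402]
cap [0.2667 0.3056 0.0122]
plate [0.6715 0.2991 0.015 ]
blue stand [0.3386 0.0621 0.204 ]
yellow [0.3303 0.0504 0.3524]
s glass [0.4711 0.1882 0.1494]
s biglens [0.4862 0.0214 0.1062]
s stand top [0.3289 0.0404 0.3487]
s grip blue [0.3299 0.0086 0.3015]
comb [0.3202 0.0333 0.15  ]
deck 2758 ((476.26165771484375, 201.27011108398438), (112.20106506347656, 190.6967010498047), 79.57302856445312) 0.08067709324003114
glass 444 ((475.78900146484375, 202.01568603515625), (49.070011138916016, 47.782196044921875), 1.44486665725708) 0.15011113871227566
button 49 ((409.2936706542969, 214.11251831054688), (14.985832214355469, 15.397053718566895), 89.08414459228516) 0.10957188505065063
rack 1703 ((497.9803771972656, 424.471923828125), (85.70067596435547, 186.19415283203125), 89.30541229248047) 0.02859353690143629
low 532 ((451.1318054199219, 424.11749267578125), (60.67612075805664, 60.42286682128906), 22.206073760986328) 0.04174884522222144
well 428 ((556.1546630859375, 431.60101318359375), (84.81333923339844, 85.93307495117188), 0.929315984249115) 0.012849689231918537
(630, 792, 3)
```

View pics/crop1.png

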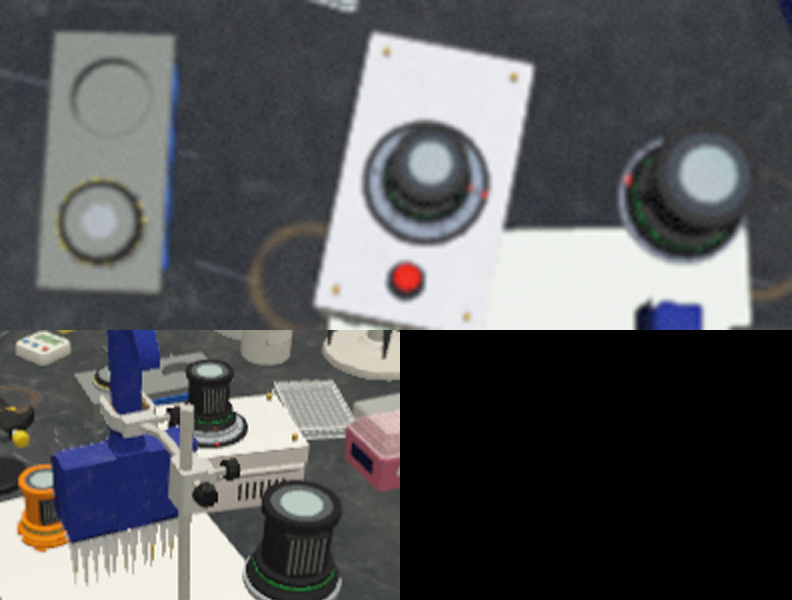

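Lens candidates in the top view are the black lens on the camera (328,184), a larger black lens on the bench (409,188) and an orange one (335,271). The one on the camera fits: it isn't orange, it's the smaller of the two black ones, and it is mounted with its top at 0.150 m as expected. The crop confirms this. The camera axis is at about (0.476, 0.2015) with yaw -10.4°. The button is at (0.409, 0.214) and the empty well at about (0.544, 0.424).

jog_arm(motion=[[0,20.3,-42.9,0,0,0,7.4],[0,20.3,-42.9,0,0,0,7.4],[0,20.3,-42.9,0,0,0,7.4],[0,20.3,-42.9,0,0,0,7.4],[0,20.3,-42.9,0,0,0,7.4],[0,20.3,-42.9,0,0,0,7.4],[0,20.3,-42.9,0,0,0,7.4],[0,20.3,-42.9,0,0,0,7.4]])

```text
time: 1.1
position: [0.41, 0.2113, 0.2406]
ee_rot: [-180.0, 0.0, 169.5]
ft_force: [0.5, -0.0, 0.7]
width: 0.0173
gripper_force: 0.0
```

jog_arm(motion=[[0,0,0,-5,0,0,0],[0,0,0,-8,0,0,0],[0,0,0,-10,0,0,0],[0,0,0,-10.5,0,0,0],[0,0,0,-10.5,0,0,0]])

```text
time: 1.72
position: [0.4097, 0.2139, 0.1364]
ee_rot: [180.0, 0.0, 169.6]
ft_force: [0.6, -0.5, -0.2]
width: 0.0005
gripper_force: 0.0
```

Run:
```python
from h import *
im,d=snapshot("top");o=cv2.resize(im[130:240,270:400],None,fx=4,fy=4)
im,d=snapshot("scene");o2=cv2.resize(im[110:250,230:410],None,fx=3,fy=3)
save("b1.png",o2);save("b2.png",o);print(bot.tips_ahead,bot.get_obs()["position"])
```

```text
0.022 [0.40982434 0.21396233 0.13679059]
```

View pics/b1.png

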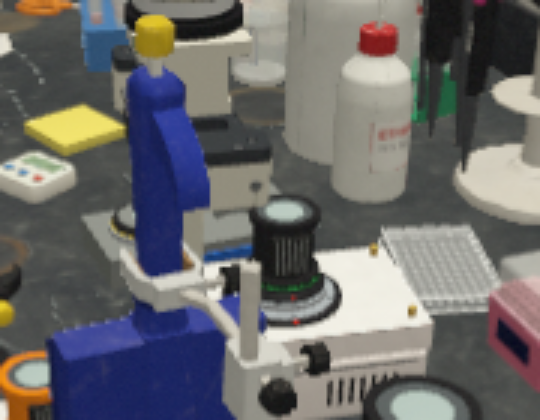

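The stand hides the button in this view, but the measured pose puts the tips above it. I'll press in small steps.

jog_arm(motion=[[0,0,0,-0.3,0,0,0],[0,0,0,-0.5,0,0,0],[0,0,0,-0.65,0,0,0],[0,0,0,-0.8,0,0,0],[0,0,0,-0.8,0,0,0]])

```text
time: 2.45
position: [0.4095, 0.2138, 0.128]
ee_rot: [180.0, 0.0, 169.6]
ft_force: [-0.4, 1.3, 3.7]
width: 0.0004
gripper_force: 1.8
```

jog_arm(motion=[[0,0,0,-0.1,0,0,0],[0,0,0,-0.2,0,0,0],[0,0,0,-0.25,0,0,0],[0,0,0,-0.25,0,0,0]])

```text
time: 2.95
position: [0.4095, 0.2138, 0.1255]
ee_rot: [180.0, 0.0, 169.6]
ft_force: [-0.4, -0.2, 4.6]
width: 0.0005
gripper_force: 2.4
```

jog_arm(motion=[[0,0,0,-0.1,0,0,0],[0,0,0,-0.1,0,0,0],[0,0,0,-0.15,0,0,0],[0,0,0,-0.15,0,0,0]])

```text
time: 3.45
position: [0.4095, 0.2138, 0.1241]
ee_rot: [180.0, 0.0, 169.6]
ft_force: [-1.4, -0.0, 6.6]
width: 0.0005
gripper_force: 3.3
```

jog_arm(motion=[[0,0,0,-0.05,0,0,0],[0,0,0,-0.05,0,0,0],[0,0,0,-0.1,0,0,0],[0,0,0,-0.1,0,0,0]])

```text
time: 3.95
position: [0.4096, 0.2138, 0.1238]
ee_rot: [180.0, 0.0, 169.6]
ft_force: [-6.4, -1.2, 15.1]
width: 0.0006
gripper_force: 7.6
```

jog_arm(motion=[[0,0,0,3,0,0,0],[9.3,0,0,8,0,0,0],[9.3,3,-0.6,8,0,0,0],[9.3,6.6,-1.2,8,0,0,0],[9.3,6.6,-1.2,8,0,0,0],[9.3,6.6,-1.2,8,0,0,0],[9.3,6.6,-1.2,8,0,0,0],[9.3,6.6,-1.2,8,0,0,0]])

```text
time: 4.95
position: [0.475, 0.2018, 0.2029]
ee_rot: [180.0, 0.0, 169.6]
ft_force: [-0.6, -0.4, -0.5]
width: 0.0661
gripper_force: 0.0
```

Run:
```python
from h import *
o=bot.get_obs();print(o["position"],o["ee_rot"],o["width"],o["ft_force"],o["torque"],o["qpos"])
```

```text
[0.47499962 0.20183227 0.20285273] [1.79989958e+02 2.22187728e-02 1.69622429e+02] 0.06605412001521571 [-0.62673202 -0.37367524 -0.506333  ] [ 0.06492108 -0.03177444  0.0250504 ] [ 2.01905122e+01 -1.27916942e+01  1.04762229e+02 -2.65482440e-03
  8.80052274e+01 -5.94318273e+01]
```

jog_arm(motion=[[9.3,0.1,0,0,0,0,0],[9.3,0.1,0,0,0,0,0],[9.3,0.1,0,-2,0,0,0],[9.3,0.1,0,-4,0,0,0],[9.3,0.1,0,-6,0,0,0],[9.3,0.1,0,-7.3,0,0,0],[9.3,0.1,0,-7.3,0,0,0]])

```text
time: 5.82
position: [0.476, 0.2015, 0.1284]
ee_rot: [-179.9, -0.1, 169.6]
ft_force: [-0.3, 0.7, 0.5]
width: 0.0928
gripper_force: 0.0
```

Run:
```python
from h import *
im,d=snapshot("scene");save("g1.png",cv2.resize(im[110:250,230:410],None,fx=4,fy=4))
o=bot.get_obs();print(o["position"],o["ee_rot"],o["width"],o["ft_force"],o["torque"])
```

```text
[0.47640551 0.2016474  0.12941835] [-1.79985585e+02 -2.54890177e-02  1.69593327e+02] 0.09291477487756115 [ 0.45892683 -0.2411158   1.00923132] [-0.06231683 -0.03084321 -0.01149585]
```

View pics/g1.png

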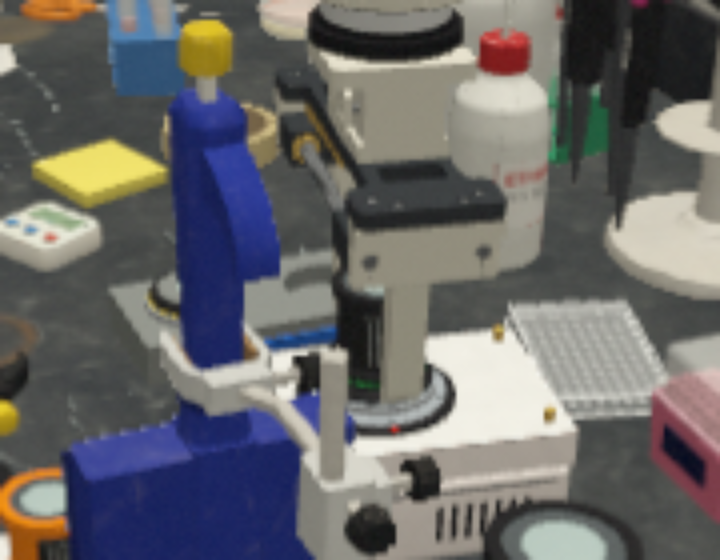

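The picture shows the fingers straddling the lens (around 370,320), with the pad standing off the grip and nothing touched. I'll close on it slowly.

jog_arm(motion=[[7,0,0,0,0,0,0],[6,0,0,0,0,0,0],[5.2,0,0,0,0,0,0],[4.9,0,0,0,0,0,0],[4.8,0,0,0,0,0,0],[4.7,0,0,0,0,0,0],[4.6,0,0,0,0,0,0],[4.5,0,0,0,0,0,0]])

```text
time: 6.88
position: [0.4764, 0.2015, 0.1297]
ee_rot: [-180.0, 0.0, 169.6]
ft_force: [-0.6, -4.8, 3.1]
width: 0.0481
gripper_force: 30.0
```

jog_arm(motion=[[4.3,0,0,0,0,0,0],[4.0,0,0,0,0,0,0],[4.0,0,0,0,0,0,0]])

```text
time: 7.25
position: [0.4764, 0.2015, 0.1297]
ee_rot: [-180.0, 0.0, 169.6]
ft_force: [-1.8, -5.4, 2.8]
width: 0.048
gripper_force: 30.0
```

```bash
cat > ob.py <<'E'
from h import *
o=bot.get_obs()
for k in("time","position","ee_rot","width","gripper_force","ft_force","torque"): print(k,np.round(o[k],4))
E
python3 ob.py
```

```text
time 7.25
position [0.4764 0.2015 0.1297]
ee_rot [-1.799829e+02  2.000000e-03  1.695900e+02]
width 0.048
gripper_force 30.0006
ft_force [-1.8084 -5.402   2.8457]
torque [-0.903   0.2299 -0.0269]
```

The width reads 48 mm instead of 46 with no twist, so the tips (1.8 mm below the flats) are probably on the wider ring. I'll regrip 4 mm higher.

jog_arm(motion=[[6,0,0,0,0,0,0],[6,0,0,0,0,0,0],[6,0,0,0.4,0,0,0],[5.2,0,0,0.4,0,0,0],[4.9,0,0,0.4,0,0,0],[4.7,0,0,0.4,0,0,0],[4.4,0,0,0.4,0,0,0],[4.0,0,0,0.4,0,0,0]])

```text
time: 8.25
position: [0.4765, 0.2015, 0.1337]
ee_rot: [-180.0, 0.0, 169.6]
ft_force: [-1.7, -5.2, 4.2]
width: 0.048
gripper_force: 30.0
```

```bash
python3 ob.py
```

```text
time 8.25
position [0.4765 0.2015 0.1337]
ee_rot [-1.799820e+02  8.200000e-03  1.695882e+02]
width 0.048
gripper_force 30.0006
ft_force [-1.6512 -5.1884  4.1547]
torque [-0.9112  0.1905 -0.0519]
```

jog_arm(motion=[[4,0,-0.03,0,0,0,1],[4,0,-0.03,0,0,0,2],[4,0,-0.03,0,0,0,3],[4,0,-0.03,0,0,0,5],[4,0,-0.03,0,0,0,7],[4,0,-0.03,0,0,0,8],[4,0,-0.03,0,0,0,8]])

```text
time: 9.12
position: [0.4765, 0.2015, 0.1337]
ee_rot: [180.0, 0.0, 177.6]
ft_force: [-0.1, 0.6, 4.8]
width: 0.0483
gripper_force: 30.0
```

```bash
python3 ob.py
```

```text
time 9.125
position [0.4765 0.2015 0.1337]
ee_rot [1.799870e+02 8.000000e-03 1.776092e+02]
width 0.0483
gripper_force 30.0005
ft_force [-0.0557  0.57    4.7991]
torque [0.302  0.0056 0.0411]
```

jog_arm(motion=[[4,0,0,0,0,0,4],[4,0,0,0,0,0,8],[4,0,0,0,0,0,12],[4,0,0,0,0,0,16],[4,0,0,0,0,0,16]])

```text
time: 9.75
position: [0.4765, 0.2013, 0.1337]
ee_rot: [-180.0, 0.0, -166.4]
ft_force: [-0.0, -0.3, 6.0]
width: 0.0481
gripper_force: 30.0
```

```bash
python3 ob.py
python3 - <<'E'
from h import *
im,d=snapshot("scene");im2,d=snapshot("top")
a=cv2.resize(im[150:230,290:380],None,fx=6,fy=6,interpolation=cv2.INTER_CUBIC);save("t1.png",a)
E
```

```text
time 9.75
position [0.4765 0.2013 0.1337]
ee_rot [-1.799959e+02  6.900000e-03 -1.663580e+02]
width 0.0481
gripper_force 30.0004
ft_force [-0.0474 -0.2736  5.9643]
torque [0.1223 0.0313 0.0387]
```

View pics/t1.png

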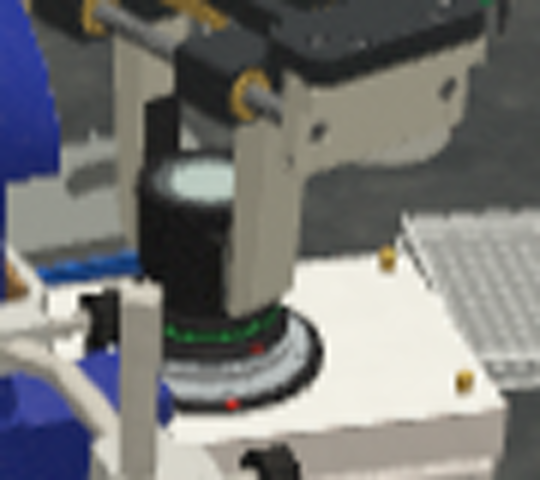

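The lens dot (257,348) has moved round from the mount dot (232,404), so the lens turns with the grip. I've turned 24° so far.

jog_arm(motion=[[4,0,0,0,0,0,4],[4,0,0,0,0,0,8],[4,0,0,0,0,0,12],[4,0,0,0,0,0,16],[4,0,0,0,0,0,19],[4,0,0,0,0,0,20],[4,0,0,0,0,0,20]])

```text
time: 10.72
position: [0.4765, 0.2013, 0.1337]
ee_rot: [-180.0, 0.0, -146.4]
ft_force: [0.2, -0.3, 5.0]
width: 0.0481
gripper_force: 30.0
```

```bash
python3 ob.py
```

```text
time 10.725
position [0.4765 0.2013 0.1337]
ee_rot [-1.799978e+02  2.400000e-03 -1.464073e+02]
width 0.0481
gripper_force 30.0007
ft_force [ 0.1615 -0.3216  4.9629]
torque [0.1563 0.1138 0.0507]
```

jog_arm(motion=[[4,0,0,0,0,0,1],[4,0,0,0,0,0,2],[4,0,0,0,0,0,2]])

```text
time: 11.1
position: [0.4765, 0.2013, 0.1337]
ee_rot: [-180.0, 0.0, -144.4]
ft_force: [-0.4, 0.7, 5.3]
width: 0.0484
gripper_force: 30.0
```

```bash
python3 ob.py
```

```text
time 11.1
position [0.4765 0.2013 0.1337]
ee_rot [-1.799959e+02  2.000000e-04 -1.444093e+02]
width 0.0484
gripper_force 30.0006
ft_force [-0.4407  0.6915  5.3122]
torque [1.749e-01 4.200e-02 1.000e-04]
```

jog_arm(motion=[[4,0,0,0,0,0,1],[4,0,0,0,0,0,1.5],[4,0,0,0,0,0,1.5]])

```text
time: 11.48
position: [0.4765, 0.2014, 0.1337]
ee_rot: [-180.0, 0.0, -142.9]
ft_force: [0.2, -0.1, 5.5]
width: 0.0487
gripper_force: 30.0
```

```bash
python3 ob.py
```

```text
time 11.475
position [0.4765 0.2014 0.1337]
ee_rot [-1.799959e+02  3.500000e-03 -1.429161e+02]
width 0.0487
gripper_force 30.0007
ft_force [ 0.2132 -0.0847  5.5421]
torque [ 0.1535  0.0564 -0.0026]
```

```bash
cat > dots.py <<'E'
from h import *
import sys
def dots(im,d,name):
    P=cloud(name,d);i=im.astype(int)
    hs=cv2.cvtColor(im,cv2.COLOR_RGB2HSV).astype(int)
    r=np.hypot(P[...,0]-.4762,P[...,1]-.2015)
    m=((hs[...,0]<8)|(hs[...,0]>172))&(hs[...,1]>90)&(hs[...,2]>60)&(r<.05)&(P[...,2]>.07)&(P[...,2]<.13)
    n,l,s,c=cv2.connectedComponentsWithStats(m.astype(np.uint8),connectivity=8)
    for k in range(1,n):
        q=np.median(P[l==k],0);print(name,s[k][4],np.round(c[k],1),np.round(q,4),"r",round(float(np.hypot(q[0]-.4762,q[1]-.2015)),4),"ang",round(float(np.degrees(np.arctan2(q[1]-.2015,q[0]-.4762))),1))
if __name__=="__main__":
    for n in("scene","top"):
        z=np.load(n+".npz");print("initial");dots(z["im"],z["d"],n)
        im,d=snapshot(n);print("now");dots(im,d,n)
        save("now_%s.png"%n,im)
E
python3 dots.py
python3 - <<'E'
from h import *
a=cv2.imread("pics/now_scene.png")[150:230,290:380]
cv2.imwrite("pics/t2.png",cv2.resize(a,None,fx=6,fy=6,interpolation=cv2.INTER_CUBIC))
E
```

```text
initial
scene 4 [327.5 208.5] [0.4739 0.1713 0.0974] r 0.0303 ang -94.4
scene 4 [328.  217.2] [0.4688 0.1603 0.0839] r 0.0419 ang -100.2
now
scene 3 [336. 205.] [0.4965 0.1792 0.0964] r 0.0301 ang -47.7
scene 4 [328.  217.2] [0.4691 0.1601 0.0839] r 0.042 ang -99.8
initial
top 3 [341.7 186.7] [0.47   0.1724 0.096 ] r 0.0297 ang -102.0
top 4 [346.5 188.5] [0.4692 0.1615 0.0836] r 0.0406 ang -100.0
now
top 4 [346.5 188.5] [0.4693 0.1615 0.0832] r 0.0406 ang -99.8
```

View pics/t2.png

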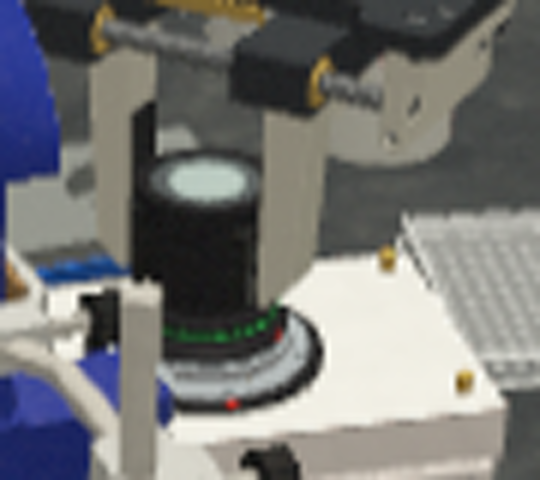

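The lens dot has turned about 47–52°, so the lens is following. I'll carry on in small steps and watch the width and torque.

jog_arm(motion=[[4,0,0,0,0,0,0.5],[4,0,0,0,0,0,1],[4,0,0,0,0,0,1]])

```text
time: 11.95
position: [0.4765, 0.2013, 0.1337]
ee_rot: [-180.0, 0.0, -141.9]
ft_force: [0.1, 0.4, 6.0]
width: 0.0483
gripper_force: 30.0
```

```bash
python3 ob.py
```

```text
time 11.95
position [0.4765 0.2013 0.1337]
ee_rot [-1.799962e+02  2.700000e-03 -1.419165e+02]
width 0.0483
gripper_force 30.0008
ft_force [0.0883 0.4225 5.9749]
torque [ 0.0822  0.0615 -0.0259]
```

jog_arm(motion=[[4,0,0,0,0,0,0.5],[4,0,0,0,0,0,1],[4,0,0,0,0,0,1]])

```text
time: 12.32
position: [0.4765, 0.2014, 0.1337]
ee_rot: [-180.0, 0.0, -140.9]
ft_force: [-0.6, -0.2, 4.8]
width: 0.0487
gripper_force: 30.0
```

```bash
python3 ob.py
```

```text
time 12.325
position [0.4765 0.2014 0.1337]
ee_rot [-1.799971e+02  4.200000e-03 -1.409170e+02]
width 0.0487
gripper_force 30.0007
ft_force [-0.5833 -0.2249  4.8015]
torque [ 0.1515  0.0561 -0.0368]
```

jog_arm(motion=[[4,0,0,0,0,0,0.7],[4,0,0,0,0,0,1.5],[4,0,0,0,0,0,1.5]])

```text
time: 12.7
position: [0.4765, 0.2014, 0.1337]
ee_rot: [-180.0, 0.0, -139.4]
ft_force: [-0.1, -0.2, 5.8]
width: 0.0482
gripper_force: 30.0
```

```bash
python3 ob.py | tail -4
```

```text
width 0.0482
gripper_force 30.0007
ft_force [-0.1347 -0.1945  5.7711]
torque [0.1319 0.1441 0.0153]
```

jog_arm(motion=[[4,0,0,0,0,0,0.7],[4,0,0,0,0,0,1.5],[4,0,0,0,0,0,1.5]])

```text
time: 13.08
position: [0.4764, 0.2014, 0.1337]
ee_rot: [-180.0, 0.0, -137.9]
ft_force: [-0.1, 1.5, 5.8]
width: 0.048
gripper_force: 30.0
```

```bash
python3 ob.py | tail -4
```

```text
width 0.048
gripper_force 30.0006
ft_force [-0.0741  1.5305  5.8043]
torque [ 0.1356  0.1037 -0.0132]
```

jog_arm(motion=[[4,0,0,0,0,0,1],[4,0,0,0,0,0,2],[4,0,0,0,0,0,2]])

```text
time: 13.45
position: [0.4765, 0.2014, 0.1337]
ee_rot: [-180.0, 0.0, -135.9]
ft_force: [0.4, 1.3, 6.1]
width: 0.0484
gripper_force: 30.0
```

```bash
python3 ob.py | tail -4
```

```text
width 0.0484
gripper_force 30.0006
ft_force [0.4441 1.2634 6.0543]
torque [ 0.1582  0.0355 -0.0417]
```

jog_arm(motion=[[4,0,0,0,0,0,1],[4,0,0,0,0,0,2]])

```text
time: 13.7
position: [0.4765, 0.2013, 0.1337]
ee_rot: [-180.0, 0.0, -133.9]
ft_force: [-0.1, 0.1, 4.8]
width: 0.0482
gripper_force: 30.0
```

```bash
python3 ob.py | tail -4
```

```text
width 0.0482
gripper_force 30.001
ft_force [-0.1121  0.1123  4.8275]
torque [ 0.1559  0.1027 -0.0606]
```

Turned 56.5° with no stop felt yet.

jog_arm(motion=[[4,0,0,0,0,0,1],[4,0,0,0,0,0,2]])

```text
time: 13.95
position: [0.4765, 0.2014, 0.1337]
ee_rot: [-180.0, 0.0, -131.9]
ft_force: [-1.1, 0.6, 5.2]
width: 0.0481
gripper_force: 30.0
```

```bash
python3 ob.py | tail -4
```

```text
width 0.0481
gripper_force 30.0009
ft_force [-1.089   0.6275  5.2443]
torque [ 0.1758  0.1039 -0.0782]
```

jog_arm(motion=[[4,0,0,0,0,0,1],[4,0,0,0,0,0,2]])

```text
time: 14.2
position: [0.4765, 0.2014, 0.1338]
ee_rot: [-180.0, 0.0, -129.9]
ft_force: [-1.4, 1.7, 6.4]
width: 0.0478
gripper_force: 30.0
```

```bash
python3 ob.py | tail -4
```

```text
width 0.0478
gripper_force 30.001
ft_force [-1.3706  1.7089  6.3909]
torque [ 0.1729  0.1219 -0.0377]
```

jog_arm(motion=[[4,0,0,0,0,0,1],[4,0,0,0,0,0,2]])

```text
time: 14.45
position: [0.4765, 0.2013, 0.1337]
ee_rot: [-180.0, -0.0, -127.9]
ft_force: [0.1, 0.1, 4.8]
width: 0.0481
gripper_force: 30.0
```

```bash
python3 ob.py | tail -4
```

```text
width 0.0481
gripper_force 30.0009
ft_force [0.105  0.1346 4.8038]
torque [ 0.1666  0.1269 -0.0851]
```

jog_arm(motion=[[4,0,0,0,0,0,1],[4,0,0,0,0,0,2]])

```text
time: 14.7
position: [0.4765, 0.2013, 0.1338]
ee_rot: [-180.0, 0.0, -125.9]
ft_force: [-0.6, 0.2, 6.3]
width: 0.0482
gripper_force: 30.0
```

```bash
python3 ob.py | tail -4
```

```text
width 0.0482
gripper_force 30.001
ft_force [-0.6481  0.1618  6.2976]
torque [ 0.1877  0.0977 -0.0578]
```

jog_arm(motion=[[4,0,0,0,0,0,1],[4,0,0,0,0,0,2]])

```text
time: 14.95
position: [0.4765, 0.2014, 0.1338]
ee_rot: [-180.0, 0.0, -123.9]
ft_force: [-0.1, 0.5, 5.7]
width: 0.0484
gripper_force: 30.0
```

```bash
python3 ob.py | tail -4
```

```text
width 0.0484
gripper_force 30.001
ft_force [-0.1158  0.5286  5.6744]
torque [ 0.2161  0.1018 -0.0106]
```

jog_arm(motion=[[4,0,0,0,0,0,1],[4,0,0,0,0,0,2]])

```text
time: 15.2
position: [0.4765, 0.2013, 0.1338]
ee_rot: [-180.0, 0.0, -121.9]
ft_force: [-0.4, -0.4, 6.0]
width: 0.0483
gripper_force: 30.0
```

```bash
python3 ob.py | tail -4
```

```text
width 0.0483
gripper_force 30.0009
ft_force [-0.4418 -0.4462  5.9812]
torque [ 0.1463  0.0801 -0.1287]
```

jog_arm(motion=[[4,0,0,0,0,0,1],[4,0,0,0,0,0,1.5]])

```text
time: 15.45
position: [0.4765, 0.2014, 0.1338]
ee_rot: [-180.0, 0.0, -120.4]
ft_force: [-0.3, 0.2, 5.9]
width: 0.0484
gripper_force: 30.0
```

```bash
python3 ob.py | tail -4
```

```text
width 0.0484
gripper_force 30.0009
ft_force [-0.3398  0.2218  5.8774]
torque [ 0.1652  0.1092 -0.0836]
```

jog_arm(motion=[[4,0,0,0,0,0,1],[4,0,0,0,0,0,2]])

```text
time: 15.7
position: [0.4764, 0.2013, 0.1338]
ee_rot: [180.0, -0.0, -118.4]
ft_force: [-1.1, -0.1, 5.4]
width: 0.0481
gripper_force: 30.0
```

```bash
python3 ob.py | tail -4
```

```text
width 0.0481
gripper_force 30.001
ft_force [-1.093  -0.0512  5.4233]
torque [ 0.1561  0.3976 -0.1879]
```

jog_arm(motion=[[4,0,0,0,0,0,1],[4,0,0,0,0,0,1.5]])

```text
time: 15.95
position: [0.4763, 0.2013, 0.1337]
ee_rot: [180.0, -0.0, -116.9]
ft_force: [-2.1, -0.9, 5.1]
width: 0.0485
gripper_force: 30.0
```

```bash
python3 ob.py | tail -4
```

```text
width 0.0485
gripper_force 30.0012
ft_force [-2.1156 -0.9418  5.1048]
torque [ 0.0942  0.4962 -0.404 ]
```

jog_arm(motion=[[4,0,0,0,0,0,0.5],[4,0,0,0,0,0,1],[4,0,0,0,0,0,1]])

```text
time: 16.32
position: [0.4763, 0.2013, 0.1337]
ee_rot: [180.0, -0.0, -115.9]
ft_force: [-1.4, -0.6, 5.9]
width: 0.048
gripper_force: 30.0
```

```bash
python3 ob.py | tail -4
```

```text
width 0.048
gripper_force 30.0008
ft_force [-1.3659 -0.5521  5.9401]
torque [ 0.0795  0.4409 -0.5359]
```

Torque has climbed steadily to -0.54 N m over the last 3°, which is the stop at about 73°. I'll ease back 1.5° to unload it, then lift gently.

jog_arm(motion=[[4,0,0,0,0,0,-1],[4,0,0,0,0,0,-1.5],[4,0,0,0.05,0,0,-1.5],[4,0,0,0.1,0,0,-1.5],[4,0,0,0.15,0,0,-1.5],[4,0,0,0.15,0,0,-1.5]])

```text
time: 17.08
position: [0.4763, 0.2014, 0.1351]
ee_rot: [180.0, -0.0, -117.4]
ft_force: [-2.5, -0.4, 0.9]
width: 0.048
gripper_force: 30.0
```

```bash
python3 ob.py | tail -4
```

```text
width 0.048
gripper_force 30.0002
ft_force [-2.4528 -0.3971  0.9045]
torque [ 0.1348  0.5643 -0.1837]
```

jog_arm(motion=[[4,0,0,0.05,0,0,0],[4,0,0,0.1,0,0,0],[4,0,0,0.15,0,0,0],[4,0,0,0.15,0,0,0]])

```text
time: 17.58
position: [0.4765, 0.2013, 0.1365]
ee_rot: [-180.0, -0.0, -117.4]
ft_force: [0.1, 0.3, -2.7]
width: 0.0483
gripper_force: 30.0
```

```bash
python3 ob.py | tail -4
```

```text
width 0.0483
gripper_force 29.9997
ft_force [ 0.1034  0.2622 -2.6826]
torque [ 0.0897  0.1114 -0.0226]
```

The lift is free: Fz equals the lens weight (2.5 N) and the torque is zero. I'll lift clear.

jog_arm(motion=[[4,0,0,0.4,0,0,0],[4,0,0,0.9,0,0,0],[4,0,0,1.5,0,0,0],[4,0,0,2.5,0,0,0],[4,0,0,4.5,0,0,0],[4,0,0,6.5,0,0,0],[4,0,0,6.5,0,0,0],[4,0,0,6.5,0,0,0]])

```text
time: 18.58
position: [0.4763, 0.2013, 0.2013]
ee_rot: [180.0, -0.0, -117.4]
ft_force: [-0.7, 0.2, -2.7]
width: 0.0482
gripper_force: 30.0
```

```bash
python3 - <<'E'
from h import *
import cv2
z=np.load("top.npz");im,d=z["im"],z["d"];P=cloud("top",d)
# well rim: image circle; dark/edge - use depth step points around well centre
uu,vv=np.meshgrid(range(640),range(400))
m=(uu>214)&(uu<252)&(vv>143)&(vv<178)
c0=np.array([.544,.4245])
r=np.hypot(P[...,0]-c0[0],P[...,1]-c0[1])
q=P[m&(r<.024)&(P[...,2]<.02)];print("floor",len(q),np.median(q,0))
# rays of floor/edge pixels intersected with z=.028 : pixels whose depth is below top -> mouth seen at z=.028 plane
c=camera_info("top");e=np.array(c["eye"])
D=P-e;t=(.028-e[2])/D[...,2];M=e+D*t[...,None]
rr=np.hypot(M[...,0]-c0[0],M[...,1]-c0[1])
w=m&(rr<.036)&(P[...,2]<.0255)
b=M[w][:,:2];(cc,ra)=cv2.minEnclosingCircle((b*1000).astype(np.float32));print("mouth mean",b.mean(0)*1000,"enc",cc,ra,"area r",np.sqrt(w.sum()*np.pi)**0)
# low lens & rack, near-symmetric
k=(uu>205)&(uu<260)&(vv>135)&(vv<222)&(abs(P[...,2]-.0285)<.003)
print("rack",cv2.minAreaRect((P[k][:,:2]*1000).astype(np.float32)))
low=(uu>205)&(uu<260)&(vv>175)&(vv<222)&(P[...,2]>.034)&(P[...,2]<.05)
print("low",cv2.minEnclosingCircle((P[low][:,:2]*1000).astype(np.float32)))
s=np.load("scene.npz");S=cloud("scene",s["d"])
k=(abs(S[...,2]-.0285)<.002)&(S[...,0]>.39)&(S[...,0]<.61)&(S[...,1]>.37)&(S[...,1]<.48)
print("scene rack",k.sum(),cv2.minAreaRect((S[k][:,:2]*1000).astype(np.float32)))
E
python3 ob.py
```

```text
floor 311 [0.5437268  0.42466927 0.01289948]
mouth mean [544.18502441 423.49796262] enc (545.2537841796875, 424.7297668457031) 34.19024658203125 area r 1.0
rack ((498.04437255859375, 424.24078369140625), (85.50960540771484, 186.17481994628906), 89.093505859375)
low ((438.3600769042969, 422.5299072265625), 47.910926818847656)
scene rack 386 ((498.35797119140625, 422.03131103515625), (91.57489776611328, 184.7684326171875), 89.49574279785156)
time 18.575
position [0.4763 0.2013 0.2013]
ee_rot [ 1.799889e+02 -1.420000e-02 -1.174066e+02]
width 0.0482
gripper_force 29.9997
ft_force [-0.6809  0.2393 -2.711 ]
torque [0.0927 0.1128 0.0142]<stdin>:12: RuntimeWarning: divide by zero encountered in divide
<stdin>:12: RuntimeWarning: invalid value encountered in multiply
```

Run:
```python
from h import *
c=camera_info("top");K=np.array(c["K"]);R=Rot.from_euler("xyz",c["rotation"],degrees=True).as_matrix();e=np.array(c["eye"])
im=np.load("top.npz")["im"]
s=4000; x0,y0=.39,.36  # ortho: col=y reversed, row = x reversed
H,W=int(.22*s),int(.13*s)
def ortho(z):
    j,i=np.meshgrid(np.arange(W),np.arange(H));X=np.stack([x0+.22-i/s,y0+.13-j/s,np.full(i.shape,z)],-1)
    r=Rot.from_matrix(R.T).as_rotvec();uv,_=cv2.projectPoints(X.reshape(-1,1,3),r,-R.T@e,K,np.array([c["k1"],0,0,0]))
    m=uv.reshape(H,W,2).astype(np.float32);return cv2.remap(im,m[...,0],m[...,1],cv2.INTER_CUBIC)
o=ortho(.028);g=cv2.GaussianBlur(cv2.cvtColor(o,cv2.COLOR_RGB2GRAY),(9,9),0)
for rng in[(104,120),(118,136)]:
    C=cv2.HoughCircles(g,cv2.HOUGH_GRADIENT,1,150,param1=60,param2=15,minRadius=rng[0],maxRadius=rng[1])
    for a in C[0][:4]: print("x %.4f y %.4f r %.4f"%(x0+.22-a[1]/s,y0+.13-a[0]/s,a[2]/s)); cv2.circle(o,(int(a[0]),int(a[1])),int(a[2]),(255,0,0),1)
hs=((cv2.cvtColor(o,cv2.COLOR_RGB2GRAY)>95)*255).astype(np.uint8)
cn,_=cv2.findContours(cv2.morphologyEx(hs,cv2.MORPH_OPEN,np.ones((15,15))),cv2.RETR_EXTERNAL,cv2.CHAIN_APPROX_NONE)
b=max(cn,key=cv2.contourArea);(cx,cy),wh,an=cv2.minAreaRect(b);print("rack",x0+.22-cy/s,y0+.13-cx/s,np.array(wh)/s,an)
cv2.drawContours(o,[cv2.boxPoints(((cx,cy),wh,an)).astype(int)],0,(0,255,0),1)
save("ortho.png",cv2.resize(o,None,fx=.65,fy=.65))
```

```text
Traceback (most recent call last):
TypeError: 'NoneType' object is not subscriptable
```

Run:
```python
from h import *
c=camera_info("top");K=np.array(c["K"]);R=Rot.from_euler("xyz",c["rotation"],degrees=True).as_matrix();e=np.array(c["eye"])
im=np.load("top.npz")["im"]
s=4000; x0,y0=.39,.36
H,W=int(.22*s),int(.13*s)
j,i=np.meshgrid(np.arange(W),np.arange(H));X=np.stack([x0+.22-i/s,y0+.13-j/s,np.full(i.shape,.028)],-1)
r=Rot.from_matrix(R.T).as_rotvec();uv,_=cv2.projectPoints(X.reshape(-1,1,3),r,-R.T@e,K,np.array([c["k1"],0,0,0]))
m=uv.reshape(H,W,2).astype(np.float32);o=cv2.remap(im,m[...,0],m[...,1],cv2.INTER_CUBIC)
G=cv2.GaussianBlur(cv2.cvtColor(o,cv2.COLOR_RGB2GRAY),(9,9),0)
C=cv2.HoughCircles(G,cv2.HOUGH_GRADIENT,1.5,150,param1=20,param2=8,minRadius=100,maxRadius=132)
for a in (C[0][:4] if C is not None else []): print("x %.4f y %.4f r %.4f"%(x0+.22-a[1]/s,y0+.13-a[0]/s,a[2]/s)); cv2.circle(o,(int(a[0]),int(a[1])),int(a[2]),(255,0,0),1)
for T in(90,110):
    hs=((G>T)*255).astype(np.uint8)
    cn,_=cv2.findContours(cv2.morphologyEx(hs,cv2.MORPH_OPEN,np.ones((15,15))),cv2.RETR_EXTERNAL,cv2.CHAIN_APPROX_NONE)
    b=max(cn,key=cv2.contourArea);(cx,cy),wh,an=cv2.minAreaRect(b);print("rack",x0+.22-cy/s,y0+.13-cx/s,np.array(wh)/s,an)
    cv2.drawContours(o,[cv2.boxPoints(((cx,cy),wh,an)).astype(int)],0,(0,255,0),1)
save("ortho.png",cv2.resize(o,None,fx=.65,fy=.65))
```

```text
x 0.4542 y 0.4264 r 0.0299
x 0.5431 y 0.4231 r 0.0298
x 0.4358 y 0.3923 r 0.0307
x 0.4951 y 0.4137 r 0.0323
rack 0.49817729187011717 0.42383728790283204 [0.09069171 0.18693216] 0.8069294095039368
rack 0.49819830322265624 0.4236843490600586 [0.08792208 0.18486751] 0.8699342012405396
```

View pics/ortho.png

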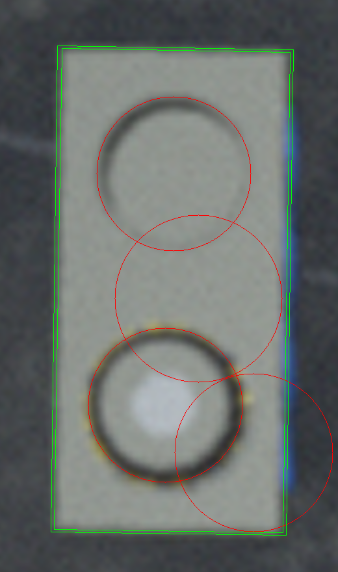

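The rack fits at 88 x 185 mm against the nominal 86 x 184. The empty well is at (0.5438, 0.4233), with the rim circle and the rack geometry agreeing within 1 mm.

jog_arm(motion=[[4,1,3.5,0,0,0,0],[4,2.6,8.5,0,0,0,0],[4,4.3,14,0,0,0,0],[4,5.8,19,0,0,0,0],[4,6.5,21.5,0,0,0,0],[4,6.75,22.2,0,0,0,0],[4,6.75,22.2,0,0,0,0],[4,6.75,22.2,0,0,0,0]])

```text
time: 19.58
position: [0.5439, 0.4224, 0.2017]
ee_rot: [-180.0, -0.0, -117.4]
ft_force: [-0.7, -0.1, -1.9]
width: 0.0483
gripper_force: 30.0
```

jog_arm(motion=[[4,0,0,-3,0,0,0],[4,0,0,-7,0,0,0],[4,0,0,-9.5,0,0,0],[4,0,0,-10.7,0,0,0],[4,0,0,-11,0,0,0],[4,0,0,-11,0,0,0]])

```text
time: 20.32
position: [0.5443, 0.4234, 0.0928]
ee_rot: [-180.0, 0.1, -117.4]
ft_force: [-0.6, -0.1, -1.8]
width: 0.0481
gripper_force: 30.0
```

```bash
python3 ob.py
```

```text
time 20.325
position [0.5443 0.4234 0.0928]
ee_rot [-1.799641e+02  6.720000e-02 -1.174203e+02]
width 0.0481
gripper_force 29.9997
ft_force [-0.5788 -0.11   -1.8434]
torque [ 0.0954  0.0352 -0.0326]
```

jog_arm(motion=[[4,-0.03,0,-0.2,0,0,0],[4,-0.03,0,-0.4,0,0,0],[4,-0.03,0,-0.6,0,0,0],[4,-0.03,0,-0.75,0,0,0],[4,-0.03,0,-0.75,0,0,0]])

```text
time: 20.95
position: [0.5436, 0.4233, 0.084]
ee_rot: [180.0, -0.0, -117.4]
ft_force: [0.4, -0.0, -3.2]
width: 0.0481
gripper_force: 30.0
```

```bash
python3 ob.py
```

```text
time 20.95
position [0.5436 0.4233 0.084 ]
ee_rot [ 1.799942e+02 -1.340000e-02 -1.174069e+02]
width 0.0481
gripper_force 29.9997
ft_force [ 0.3605 -0.0032 -3.1821]
torque [0.0852 0.1222 0.0103]
```

No contact yet. I'll keep lowering.

jog_arm(motion=[[4,0,0,-0.1,0,0,0],[4,0,0,-0.2,0,0,0],[4,0,0,-0.3,0,0,0],[4,0,0,-0.3,0,0,0]])

```text
time: 21.45
position: [0.5436, 0.4233, 0.081]
ee_rot: [180.0, -0.0, -117.4]
ft_force: [0.2, 0.2, -3.0]
width: 0.0483
gripper_force: 30.0
```

```bash
python3 ob.py | tail -4
```

```text
width 0.0483
gripper_force 29.9996
ft_force [ 0.1825  0.217  -3.0192]
torque [0.1126 0.0262 0.0404]
```

jog_arm(motion=[[4,0,0,-0.1,0,0,0],[4,0,0,-0.2,0,0,0],[4,0,0,-0.3,0,0,0],[4,0,0,-0.4,0,0,0],[4,0,0,-0.4,0,0,0]])

```text
time: 22.08
position: [0.5436, 0.4233, 0.077]
ee_rot: [180.0, -0.0, -117.4]
ft_force: [0.9, -1.1, -2.6]
width: 0.0483
gripper_force: 30.0
```

jog_arm(motion=[[4,0,0,-0.1,0,0,0],[4,0,0,-0.1,0,0,0]])

```text
time: 22.32
position: [0.5436, 0.4234, 0.0761]
ee_rot: [180.0, -0.0, -117.4]
ft_force: [0.3, 0.8, -3.3]
width: 0.0483
gripper_force: 30.0
```

jog_arm(motion=[[4,0,0,-0.05,0,0,0],[4,0,0,-0.05,0,0,0]])

```text
time: 22.58
position: [0.5436, 0.4233, 0.0756]
ee_rot: [180.0, -0.0, -117.4]
ft_force: [0.7, 0.5, -2.4]
width: 0.0483
gripper_force: 30.0
```

jog_arm(motion=[[4,0,0,-0.05,0,0,0],[4,0,0,-0.05,0,0,0]])

```text
time: 22.82
position: [0.5437, 0.4234, 0.0754]
ee_rot: [-180.0, 0.0, -117.4]
ft_force: [-0.5, 0.3, -0.1]
width: 0.0483
gripper_force: 30.0
```

The flange is touching at TCP z 0.0754 (0.0752 expected). I'll settle it a touch more, then release.

jog_arm(motion=[[4,0,0,-0.03,0,0,0],[4,0,0,-0.03,0,0,0]])

```text
time: 23.08
position: [0.5438, 0.4234, 0.0753]
ee_rot: [-180.0, 0.0, -117.4]
ft_force: [-0.6, -1.0, 4.3]
width: 0.0485
gripper_force: 30.0
```

jog_arm(motion=[[5.2,0,0,0,0,0,0],[6,0,0,0,0,0,0],[8,0,0,0,0,0,0],[9,0,0,0,0,0,0],[9,0,0,0,0,0,0],[9,0,0,0,0,0,0]])

```text
time: 23.82
position: [0.5436, 0.4234, 0.0749]
ee_rot: [-180.0, 0.0, -117.4]
ft_force: [0.7, -0.5, 0.1]
width: 0.0894
gripper_force: 0.0
```

jog_arm(motion=[[9,0,0,1,0,0,0],[9,0,0,4,0,0,0],[9,0,0,8,0,0,0],[9,0,0,13,0,0,0],[9,0,10,18,0,0,0],[9,-6,14,18,0,0,0],[9,-10,18,18,0,0,0],[9,-10,18,18,0,0,0]])

```text
time: 24.82
position: [0.4416, 0.6054, 0.2561]
ee_rot: [180.0, 0.1, -117.3]
ft_force: [1.6, -0.2, -0.6]
width: 0.0901
gripper_force: 0.0
```

```bash
python3 ob.py
python3 - <<'E'
from h import *
im,d=snapshot("top");P=cloud("top",d);Z=P[...,2]
m=(abs(P[...,0]-.544)<.06)&(abs(P[...,1]-.424)<.06)&(Z>.083)&(Z<.1)
q=P[m];print(m.sum(),np.median(q,0),cv2.minAreaRect((q[:,:2]*1000).astype(np.float32)))
save("end.png",cv2.resize(im[80:300,180:400],None,fx=2.7,fy=2.7))
E
```

```text
time 24.825
position [0.4416 0.6054 0.2561]
ee_rot [ 1.799954e+02  6.020000e-02 -1.173184e+02]
width 0.0901
gripper_force 0.0
ft_force [ 1.5534 -0.1651 -0.5946]
torque [ 0.07    0.022  -0.0063]
388 [0.54260309 0.42340424 0.09120863] ((542.6939086914062, 424.18212890625), (47.893768310546875, 49.253692626953125), 68.72834777832031)
```

View pics/end.png

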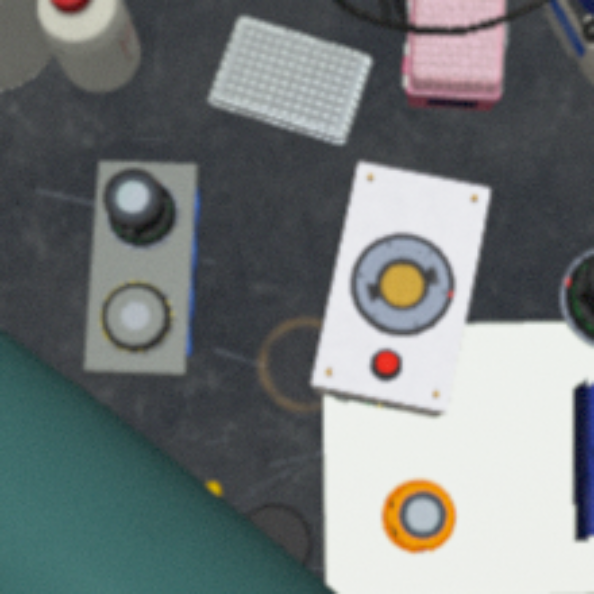

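The picture shows the lens standing upright in the well at (140,205), its top at 0.091 m as it should be. The mount is bare, and the low lens, dust cap and plate haven't moved. I'll hand the job in.

```bash
python3 -c "
from cell import job_done
print(job_done())"
```

```text
the job is handed in; nothing more can be done
None
```

The tall lens came off the plate camera cleanly and now stands upright, fully home and let go in the rack's empty well, and the job is handed in at about 25 s; no verdict came back.

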